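Change over the catch trays of the edge trimmer

ROBOT

A 6-joint arm with a two-finger parallel gripper is mounted at the origin on the work surface. World frame = base frame: x ahead of the robot, y to its left, z up, the work surface at z = 0. Lengths are in mm, angles in degrees, forces in N, time in s.
With the tool pointing down it reaches from about 350 to 850 mm from the base axis. Payload 8.1 kg.
Tool frame: the origin (TCP) lies on the centre line of the jaws, within the pads' length; the fingertips stand 11 mm ahead of it and the grasp point (between the pads) lies 8 mm behind it; z points along the fingers, y is the direction in which the jaws open and shut (so a half turn about z gives the same grasp; the last joint's range is limited). The gripper opens to 85 mm and grips with 20 to 120 N. Pads are 22 mm wide; open, the fingers measure 114 mm over their backs; the gripper's body (76 mm by 85 mm) begins 54 mm behind the grasp point. The pads swing forward as they close: fully open they stand 13 mm farther back than shut.
Start: joints at [-76.627, 7.471, 85.268, -0, 87.261, -4.893], TCP at [188.077, -569.765, 242.292] pointing down, gripper open.
Joint ranges: [-169.43, 169.43], [-51.17, 129.36], [1.28, 143.12], [-76.62, 256.62], [0, 156.53], [-152.29, 152.29]. Speed limits (degrees/s): [136.94, 136.94, 159.86, 180, 180, 180].

INTERFACE

Orientations are given as [roll, pitch, yaw] about the fixed x, y, z axes, in that order (R = Rz(yaw) Ry(pitch) Rx(roll)).
In Python, from bench import telemetry, viewer, r gives the robot as it stands.
- The arm moves only by the shell command python3 -m inch 'ROWS' [FORCE]. ROWS is JSON, a list of rows, each a list of 3 entries, a list of its own where there are three numbers: the shift along the tool's x, y, z in cm, then the turn, a rotation vector about the tool's x, y, z in rad, then the opening, from 0 (shut) to 1 (fully open). A call has 1 to 20 rows; each row is the pose to reach, as a shift and turn from the pose commanded when the call began, along the tool's axes at that moment; what a row does not reach only later rows make up. A row lasts 1/10 s, in which the tool goes at most 50 mm and 8.59 degrees, less where a joint would pass 70% of its speed; a pose out of reach is approached as far as the arm can. A call with a gripper value outside its range is refused whole. The fingers move at their own pace and stop on an object; FORCE is the grip in N (left out, the last holds). Time passes only in rows, so rows that repeat a pose let the fingers close. It gives the time, the measured TCP pose, the force and the opening at its end, in the units of the state.
- telemetry.sense(): the state, without advancing time (a new reading comes with each control period).
- viewer.snapshot(name): name is "side" or "top" or "wrist"; returns the picture (400x640x3 uint8, red, green, blue); there is no depth.
- viewer.camera_model(name): a dict with "fx", "fy", "cx", "cy" (pixels), "cam_to_world" (4x4, takes a point from camera to world coordinates); the wrist camera has in their place "mount" (4x4, takes a point from camera to tool coordinates, whose origin is the TCP and whose axes are the flange's). Camera axes: x right, y down, z forward; pixel columns grow to the right and rows downward; lengths in mm; the calibration is good to about 2 mm. A picture is of the moment at which its call begins: read the wrist's pose just before it. camera_model takes no time and is no camera call.
- r.hand_in(): hands the job in, once; it reports no verdict.
The state is a dict: "time": time; "joint_pos": joint angles; "qd": joint speeds; "joint_efforts": joint torques, N m; "tool_pos": TCP position; "tcp_rot": TCP orientation; "ft_force": force on the tool from outside, world axes, zero at the start; "wrist_torque": the same for the moment, N m; "finger_gap": finger opening in mm.
Only numpy, scipy, OpenCV 4.12 (cv2) and the standard library are available. Lean on these libraries where they do the work, as an engineer would, in place of code of your own. Each camera call takes 0.05 s, during which the arm holds its last target.

TASK

Empty-out time at the edge trimmer, where only one catch tray may be out at a time: with a fingertip first push the narrow tray, which was left out, fully home. Then hook a fingertip behind the front lip of the wide tray and draw it out along its rails as far as its stop, with the offcut still lying in it. Only push and hook: do not pinch or lift the trays or the offcut, do not disturb the things lying around, and finish clear of everything.

Things in the scene. Friction and masses are not known exactly. Their poses are not given: they have to be found in the camera images.
- wide_unit: grey fixed housing 190 mm wide (y), 170 deep (x), roof 72 high; from 90 mm behind its front a motor rises to 145 mm. Origin on the bed under the middle of the front face; -x points out of the front, the way the tray comes out. 6 mm high rails, 136 mm apart, run 170 mm out over the bed. The two units stand side by side, either on the left, turned up to 12 degrees.
- wide_tray (a joint): how far out the wide tray is, in m: 0 home, 0.12 at its stop; it slides along its unit's -x, starts shut or up to 10 mm out, stays where it is left and takes about 2 to 4 N to move. The tray is an open sheet-steel box 160 mm wide and 200 mm long, floor top at 12 mm, 6 mm walls, side walls up to 36 mm.
- wide_tray_lip (a point): middle of the top edge of the wide tray's front wall, the lip (160 mm wide, 6 mm thick, top 56 mm above the bed, 20 mm higher than the side walls); -x is outwards. With the tray home this point is 53 mm in front of the housing: a 50 mm open pocket behind the lip, over the tray's floor, takes a fingertip.
- narrow_unit: grey fixed housing 130 mm wide (y), 170 deep (x), roof 72 high; from 90 mm behind its front a motor rises to 145 mm. Origin on the bed under the middle of the front face; -x points out of the front, the way the tray comes out. 6 mm high rails, 76 mm apart, run 170 mm out over the bed. The two units stand side by side, either on the left, turned up to 12 degrees.
- narrow_tray (a joint): how far out the narrow tray is, in m: 0 home, 0.12 at its stop; it slides along its unit's -x, starts 50 to 100 mm out, stays where it is left and takes about 2 to 4 N to move. The tray is an open sheet-steel box 100 mm wide and 200 mm long, floor top at 12 mm, 6 mm walls, side walls up to 36 mm.
- narrow_tray_lip (a point): middle of the top edge of the narrow tray's front wall, the lip (100 mm wide, 6 mm thick, top 56 mm above the bed, 20 mm higher than the side walls); -x is outwards. With the tray home this point is 53 mm in front of the housing: a 50 mm open pocket behind the lip, over the tray's floor, takes a fingertip.
- offcut: loose wooden offcut 30 x 60 x 16 mm lying on the wide tray's floor, 120 to 160 mm behind the lip, under the roof at the start; origin at the centre of its underside. It rides along with the tray.
- screwdriver: bystander: black-handled screwdriver lying on the bed to the left, about 200 mm long; origin below its middle
- wrench: bystander: steel wrench lying on the bed to the right, about 180 mm long; origin below its middle
- bottle: bystander: white plastic bottle, 66 mm across, 150 mm high, standing on the right; origin at the centre of its underside
- test_block: bystander: brown board sample 100 x 60 x 18 mm lying on the left; origin at the centre of its underside

How it is judged (in metres and radians):
On the way, in this order (a step that is already met when the one before it is completed fails the run):
1. the narrow tray is pushed fully home while the wide one is still in (value of joint narrow_tray below 0.006 m and value of joint wide_tray below 0.02 m), for 0.2 s.
2. the wide tray is drawn out to its stop, the narrow one staying home (value of joint wide_tray above 0.112 m and value of joint narrow_tray below 0.008 m), for 0.2 s.
At the end, for the whole second after the job is handed in: wide tray out to its stop (more than 112 of 120 mm), narrow tray home (within 8 mm), both at rest, the offcut at rest on the wide tray's floor (all of step 2 and velocity of joint wide_tray between -0.01 and 0.01 m/s and velocity of joint narrow_tray between -0.01 and 0.01 m/s and x of offcut in the frame of wide_tray_lip between 0 and 0.2 m and y of offcut in the frame of wide_tray_lip between -0.08 and 0.08 m and height (world z) of offcut below 0.03 m and linear speed of offcut below 0.02 m/s); the robot touches nothing.
It fails at once if both trays out at once (each more than 30 mm) (value of joint each of wide_tray, narrow_tray above 0.03 m).
It fails at once if a tray's wall is pinched (fingers press on its outside and inside at once, over 3 N each; the outer faces of lip, right and left wall are c1, c3, c4, the inner ones c5, c7, c8) ((contact force between the fingers and wide_tray_c1 above 3 N and contact force between the fingers and wide_tray_c5 above 3 N) or (contact force between the fingers and wide_tray_c3 above 3 N and contact force between the fingers and wide_tray_c7 above 3 N) or (contact force between the fingers and wide_tray_c4 above 3 N and contact force between the fingers and wide_tray_c8 above 3 N) or (contact force between the fingers and narrow_tray_c1 above 3 N and contact force between the fingers and narrow_tray_c5 above 3 N) or (contact force between the fingers and narrow_tray_c3 above 3 N and contact force between the fingers and narrow_tray_c7 above 3 N) or (contact force between the fingers and narrow_tray_c4 above 3 N and contact force between the fingers and narrow_tray_c8 above 3 N)).
It fails at once if the offcut is lifted (its underside more than 40 mm above the bed) (height (world z) of offcut above 0.04 m).
It fails at once if a thing lying around is disturbed (moved more than 20 mm) (distance of any of screwdriver, wrench, bottle, test_block from where it was at the start of the episode above 0.02 m).
It also fails if it takes over 45 s, if anything falls off the work surface, if the arm or the gripper's body presses on something with over 40 N, if the wrist force passes 120 N, or if a joint passes its speed limit or range.

## Working session

There is one attempt and no reset: what is moved stays moved. The work goes in short steps, Python scripts to look and compute and a shell command to move; the robot and the scene stay as the last step left them, time stands still between calls to the robot, and variables do not carry over. Pictures are saved under pics/ and viewed, and the job is handed in when it is done.

```bash
ls; mkdir -p pics
python3 - <<'E'
from bench import telemetry, viewer, r
import cv2
print(telemetry.sense())
for n in ("top","side"):
    cv2.imwrite(f"pics/{n}0.png", viewer.snapshot(n)[:,:,::-1]); m=viewer.camera_model(n); print(n,m)
print(viewer.camera_model("wrist"))
E
```

```text
pics
{'time': 0.0, 'joint_pos': array([-7.66286388e+01,  7.51548727e+00,  8.53292066e+01,  2.17765133e-03,
        8.72582321e+01, -4.89642262e+00]), 'qd': array([-0.02146826, -0.05732955, -0.05429042,  0.0278486 , -0.01015253,
       -0.10905218]), 'joint_efforts': array([-6.83418803e-04, -5.69390273e+01, -5.00553668e+01, -3.03683009e-04,
        1.45418869e-02,  1.95795047e-05]), 'tool_pos': array([ 187.95803974, -569.26589481,  241.24112003]), 'tcp_rot': array([-1.79897635e+02, -1.09522394e-02,  1.82676680e+01]), 'ft_force': array([ 0.92087385, -0.36376693, -0.37223785]), 'wrist_torque': array([-0.01955248,  0.05412496, -0.01820757]), 'finger_gap': 85.24196040069462}
top {'fx': 362.27716813326265, 'fy': 362.27716813326265, 'cx': 327.72333443632357, 'cy': 195.36365216712267, 'cam_to_world': array([[ 2.90418724e-02, -9.93729804e-01,  1.07970585e-01,
         4.47028427e+02],
       [-9.99562813e-01, -2.94707599e-02, -2.37839560e-03,
        -1.32997109e+01],
       [ 5.54545778e-03, -1.07854309e-01, -9.94151244e-01,
         1.01876995e+03],
       [ 0.00000000e+00,  0.00000000e+00,
[... 264 characters left out ...]
1.31786922e-01, -7.36666736e-01,  6.63290530e-01,
        -6.93114335e+02],
       [ 1.78526743e-02, -6.70781908e-01, -7.41439758e-01,
         8.59406067e+02],
       [ 0.00000000e+00,  0.00000000e+00,  0.00000000e+00,
         1.00000000e+00]])}
{'fx': 333.8941135962066, 'fy': 333.8941135962066, 'cx': 323.7901714746107, 'cy': 200.22947152274713, 'mount': array([[ 3.30543867e-04, -9.63742107e-01, -2.66835234e-01,
         6.83358000e+01],
       [ 9.99999350e-01,  2.73510816e-05,  1.13997038e-03,
        -1.99625524e-01],
       [-1.09133922e-03, -2.66835437e-01,  9.63741489e-01,
        -1.32083770e+02],
       [ 0.00000000e+00,  0.00000000e+00,  0.00000000e+00,
         1.00000000e+00]])}
```

View pics/top0.png

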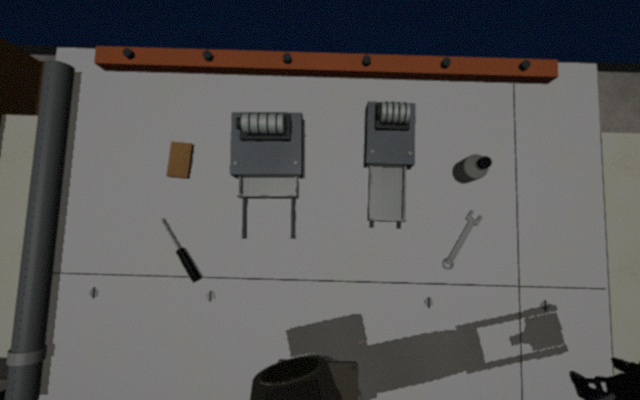

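View pics/side0.png

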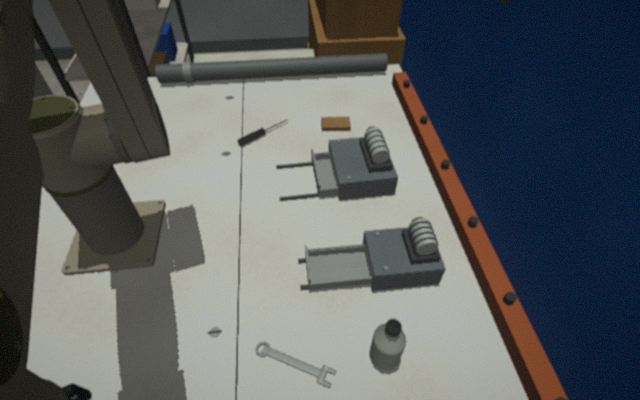

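Top view: the wide unit is on the left (front edge around row 177, columns 231–303). The narrow unit is on the right (front edge near row 166, columns 365–414), and its tray lip is at row ~221. I'll enlarge both for measuring.

Run:
```python
import cv2
a=cv2.imread("pics/top0.png")
for n,(x,y,w,h) in dict(w=(222,100,90,145),n=(350,95,90,140)).items():
    c=cv2.resize(a[y:y+h,x:x+w],None,fx=4,fy=4,interpolation=cv2.INTER_CUBIC)
    c=cv2.convertScaleAbs(c,alpha=1.4); cv2.imwrite(f"pics/z{n}.png",c)
a=cv2.imread("pics/side0.png")
c=cv2.resize(a[120:310,260:460],None,fx=3,fy=3,interpolation=cv2.INTER_CUBIC); cv2.imwrite("pics/zs.png",cv2.convertScaleAbs(c,alpha=1.4))
```

```text
(no output)
```

View pics/zw.png

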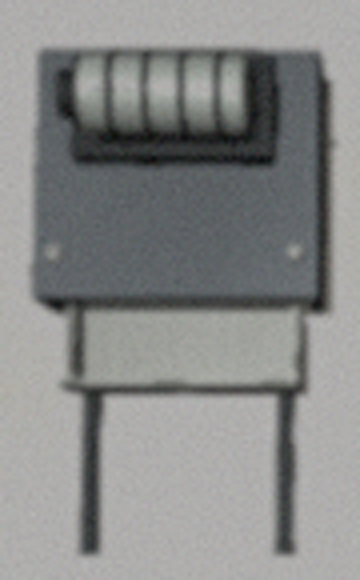

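View pics/zn.png

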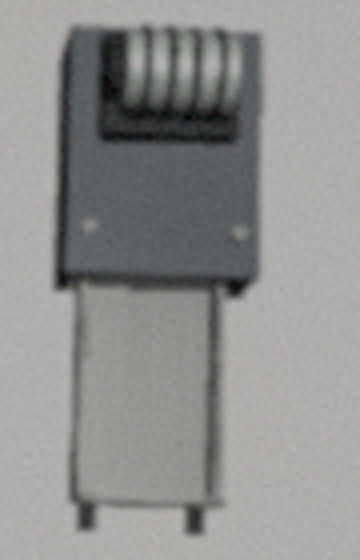

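View pics/zs.png

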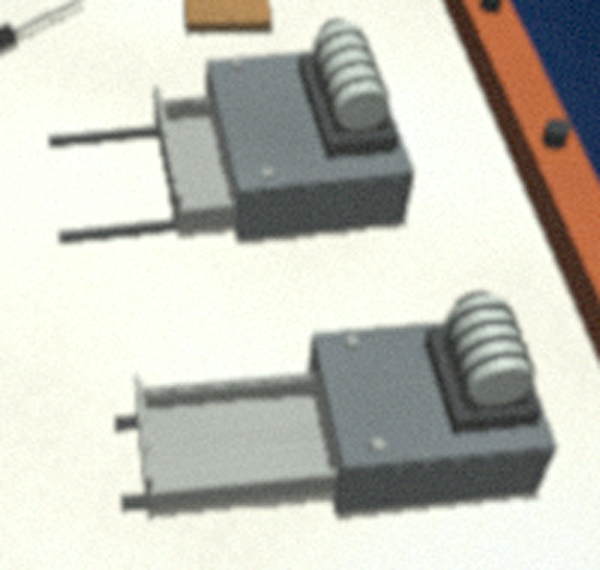

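```bash
cat > h.py <<'E'
import numpy as np
from scipy.spatial.transform import Rotation as R
from bench import telemetry, viewer
def ray(n,uv,z,T=None):
    m=viewer.camera_model(n)
    if T is None: T=m['cam_to_world']
    d=T[:3,:3]@np.array([(uv[0]-m['cx'])/m['fx'],(uv[1]-m['cy'])/m['fy'],1]); p=T[:3,3]
    return p+d*(z-p[2])/d[2]
def wristT(s):
    T=np.eye(4);T[:3,:3]=R.from_euler('xyz',s['tcp_rot'],degrees=True).as_matrix();T[:3,3]=s['tool_pos']
    return T@viewer.camera_model('wrist')['mount']
E
python3 - <<'E'
from h import *
for l,n,o,k,u,z in [("W roof FL","top",(222,100),4,(36,297),72),("W roof FR","top",(222,100),4,(319,297),72),("W roof BL","top",(222,100),4,(40,50),72),("W roof BR","top",(222,100),4,(319,52),72),("W rail L","top",(222,100),4,(89,552),6),("W rail R","top",(222,100),4,(286,552),6),("W lip L","top",(222,100),4,(63,384),56),("W lip R","top",(222,100),4,(305,388),56),
("N roof FL","top",(350,95),4,(60,278),72),("N roof FR","top",(350,95),4,(256,285),72),("N roof BL","top",(350,95),4,(70,28),72),("N roof BR","top",(350,95),4,(262,33),72),("N rail L","top",(350,95),4,(87,529),6),("N rail R","top",(350,95),4,(195,532),6),("N lip L","top",(350,95),4,(70,499),56),("N lip R","top",(350,95),4,(222,503),56),
("sW lip L","side",(260,120),3,(156,90),56),("sW lip R","side",(260,120),3,(176,207),56),("sN lip L","side",(260,120),3,(138,380),56),("sN lip R","side",(260,120),3,(150,485),56),
("screwdr","top",(0,0),1,(163,219),0),("screwdr","top",(0,0),1,(201,280),0),("block","top",(0,0),1,(192,142),18),("bottle","top",(0,0),1,(483,162),150),("wrench","top",(0,0),1,(447,268),0),("wrench","top",(0,0),1,(478,212),0)]:
    print(l,ray(n,(o[0]+(u[0]+.0)/k,o[1]+u[1]/k),z).round(1))
E
```

```text
W roof FL [598.4 241.5  72. ]
W roof FR [604.   54.7  72. ]
W roof BL [766.5 248.5  72. ]
W roof BR [770.9  60.9  72. ]
W rail L [431.3 212.2   6. ]
W rail R [435.2  75.8   6. ]
W lip L [542.8 224.4  56. ]
W lip R [544.9  62.9  56. ]
N roof FL [ 635.2 -112.1   72. ]
N roof FR [ 634.4 -242.3   72. ]
N roof BL [ 807.1 -115.8   72. ]
N roof BR [ 807.6 -245.8   72. ]
N rail L [ 471.3 -141.     6. ]
N rail R [ 471.4 -216.3    6. ]
N lip L [ 489.6 -123.1   56. ]
N lip R [ 489.9 -224.1   56. ]
sW lip L [545.7 224.9  56. ]
sW lip R [547.1  58.5  56. ]
sN lip L [ 493.5 -132.1   56. ]
sN lip R [ 493.5 -230.3   56. ]
screwdr [477.4 443.6   0. ]
screwdr [313.  326.2  -0. ]
block [695.6 371.   18. ]
bottle [ 634.6 -392.1  150. ]
wrench [ 364.9 -352.3    0. ]
wrench [ 523.1 -440.9    0. ]
```

```bash
python3 -m inch '[[[3,-2.4,0],[0,0,0.04],0],[[7,-5.7,0],[0,0,0.08],0],[[11,-9,0],[0,0,0.12],0],[[15,-12.2,0],[0,0,0.16],0],[[19,-15.5,0],[0,0,0.2],0],[[23,-18.8,0],[0,0,0.24],0],[[27,-22,0],[0,0,0.28],0],[[31,-25.3,0],[0,0,0.32],0],[[34,-27.7,0],[0,0,0.337],0],[[36.3,-29.6,0],[0,0,0.337],0],[[36.3,-29.6,0],[0,0,0.337],0],[[36.3,-29.6,0],[0,0,0.337],0]]' 30
python3 - <<'E'
from h import *
import cv2
s=telemetry.sense(); np.save("s1.npy",wristT(s)); print(s['tool_pos'],s['tcp_rot'],s['finger_gap'],s['time'])
cv2.imwrite("pics/w1.png",cv2.convertScaleAbs(viewer.snapshot("wrist")[:,:,::-1],alpha=1.3))
E
```

```text
time: 1.3
tool_pos: [439.9, -174.5, 241.9]
tcp_rot: [180.0, 0.1, -0.9]
ft_force: [-0.1, -0.6, 0.3]
finger_gap: -0.1
[ 439.91030916 -174.46761396  241.89973762] [ 1.79999543e+02  5.12415685e-02 -9.23319626e-01] -0.11442082136161473 1.3
```

View pics/w1.png

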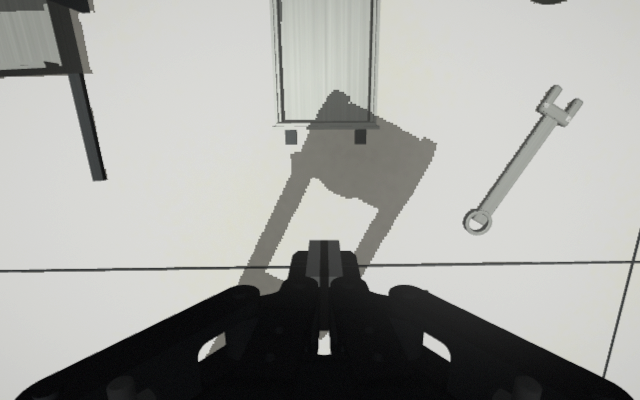

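Wrist view: the narrow tray's lip runs from (273,126) to (379,127), and its axis points almost straight up the image. The fingertip is near (323,240).

Run:
```python
from h import *
T=np.load("s1.npy")
for u,z in [((273,126),56),((379,127),56),((291,144),6),((360,144),6),((272,0),36),((380,0),36),((380,100),36),((273,100),36)]: print(ray("wrist",u,z,T).round(1))
```

```text
[ 492.5 -127.9   56. ]
[ 490.  -226.6   56. ]
[ 470.5 -139.1    6. ]
[ 469.3 -214.4    6. ]
[ 602.3 -130.3   36. ]
[ 600.8 -227.5   36. ]
[ 514.5 -230.1   36. ]
[ 516.1 -126.3   36. ]
```

```bash
python3 -m inch '[[[0,0.1,3],[0,0,0],0],[[0,0.2,7],[0,0,0],0],[[0,0.25,11],[0,0,0],0],[[0,0.25,15],[0,0,0],0],[[0,0.25,18],[0,0,0],0],[[0,0.25,20.1],[0,0,0],0],[[1,0.25,20.1],[0,0,0],0],[[2,0.25,20.1],[0,0,0],0],[[3,0.25,20.1],[0,0,0],0],[[4,0.25,20.1],[0,0,0],0],[[5,0.25,20.1],[0,0,0],0],[[6,0.25,20.1],[0,0,0],0]]' 30
python3 -m inch '[[[1,0,0],[0,0,0],0],[[2,0,0],[0,0,0],0],[[3,0,0],[0,0,0],0],[[4,0,0],[0,0,0],0],[[5,0,0],[0,0,0],0],[[5.5,0,0],[0,0,0],0],[[5.8,0,0],[0,0,0],0]]'
python3 - <<'E'
from h import *
import cv2
s=telemetry.sense(); np.save("s2.npy",wristT(s)); print(s['tool_pos'],s['tcp_rot'],s['ft_force'],s['time'])
cv2.imwrite("pics/w2.png",cv2.convertScaleAbs(viewer.snapshot("wrist")[:,:,::-1],alpha=1.3))
a=viewer.snapshot("top")[:,:,::-1]
cv2.imwrite("pics/t2.png",cv2.convertScaleAbs(cv2.resize(a[90:250,200:440],None,fx=3,fy=3,interpolation=2),alpha=1.4))
E
```

```text
time: 2.55
tool_pos: [501.2, -178.7, 42.0]
tcp_rot: [180.0, -0.0, -1.0]
ft_force: [-3.1, 0.8, 2.1]
finger_gap: -0.1
time: 3.25
tool_pos: [558.4, -179.4, 41.1]
tcp_rot: [-180.0, 0.0, -1.0]
ft_force: [-2.6, 1.8, 1.6]
finger_gap: -0.4
[ 558.42747728 -179.44854051   41.12088051] [-1.79990133e+02  8.85561215e-03 -1.03243404e+00] [-2.64809891  1.76641893  1.55521368] 3.25
```

View pics/w2.png

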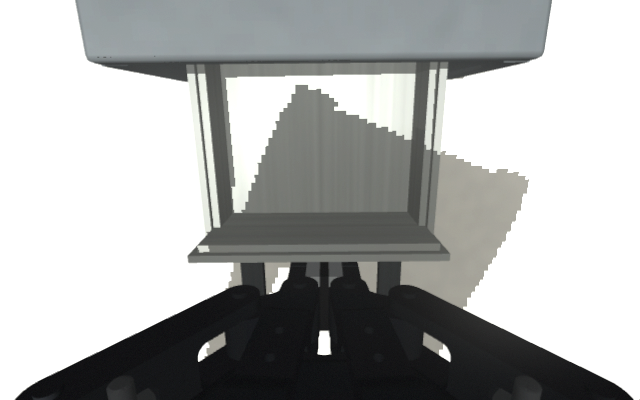

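View pics/t2.png

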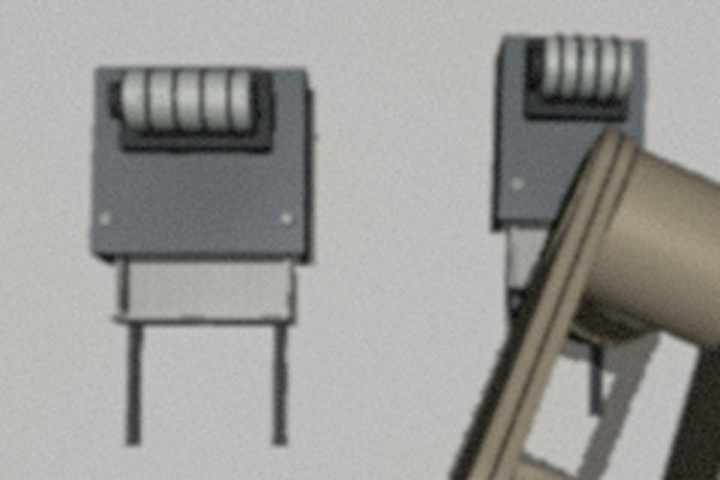

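The wrist view shows the tip centred on the lip, and the tray is about 10 mm short of home. I'll creep in until the force rises.

```bash
python3 -m inch '[[[0.3,0,0],[0,0,0],0],[[0.6,0,0],[0,0,0],0],[[0.8,0,0],[0,0,0],0],[[0.9,0,0],[0,0,0],0]]'
python3 -m inch '[[[0.1,0,0],[0,0,0],0],[[0.2,0,0],[0,0,0],0]]'
python3 -m inch '[[[0.1,0,0],[0,0,0],0],[[0.2,0,0],[0,0,0],0]]'
```

```text
time: 3.75
tool_pos: [567.0, -179.8, 41.2]
tcp_rot: [180.0, 0.0, -1.0]
ft_force: [-1.5, -0.5, 0.1]
finger_gap: 0.1
time: 3.95
tool_pos: [568.9, -179.8, 41.2]
tcp_rot: [180.0, 0.0, -1.0]
ft_force: [-2.5, 0.8, 0.3]
finger_gap: -0.1
time: 4.15
tool_pos: [570.9, -179.8, 41.2]
tcp_rot: [-180.0, 0.0, -1.0]
ft_force: [-2.5, -1.0, -1.6]
finger_gap: 0.1
```

```bash
for i in 1 2; do python3 -m inch '[[[0.1,0,0],[0,0,0],0],[[0.2,0,0],[0,0,0],0]]' | grep -E "pos|force"; done
```

```text
tool_pos: [572.1, -179.8, 41.2]
ft_force: [-12.1, -1.2, 6.2]
tool_pos: [572.2, -179.8, 41.2]
ft_force: [-22.9, 0.9, 15.9]
```

Force rose to 23 N at x=572, so the tray is against its stop. Now I'll back off, rise, and go over the wide tray.

```bash
python3 -m inch '[[[0,0,0],[0,0,0],0],[[-1,0,0],[0,0,0],0],[[-3,0,0],[0,0,0],0],[[-6,0,0],[0,0,0],0],[[-8.5,0,-3],[0,0,0],0],[[-8.5,0,-7],[0,0,0],0],[[-8.5,0,-11],[0,0,0],0],[[-8.5,-3,-15],[0,0,-0.01],0],[[-8.5,-6,-18.5],[0,0,-0.02],0],[[-8.5,-10,-20],[0,0,-0.03],0],[[-8.5,-14.5,-20],[0,0,-0.04],0],[[-8.5,-19,-20],[0,0,-0.05],0],[[-8.5,-23.5,-20],[0,0,-0.052],0],[[-8.5,-27.5,-20],[0,0,-0.052],0],[[-8.5,-31,-20],[0,0,-0.052],0],[[-8.5,-32.5,-20],[0,0,-0.052],0],[[-8.5,-32.5,-20],[0,0,-0.052],0]]'
python3 - <<'E'
from h import *
import cv2
s=telemetry.sense(); np.save("s3.npy",wristT(s)); print(s['tool_pos'],s['tcp_rot'],s['ft_force'],s['time'])
cv2.imwrite("pics/w3.png",cv2.convertScaleAbs(viewer.snapshot("wrist")[:,:,::-1],alpha=1.2))
a=viewer.snapshot("top")[:,:,::-1]
cv2.imwrite("pics/t3.png",cv2.convertScaleAbs(cv2.resize(a[90:250,200:440],None,fx=3,fy=3,interpolation=2),alpha=1.4))
E
```

```text
time: 6.25
tool_pos: [495.9, 148.4, 241.5]
tcp_rot: [-180.0, -0.1, 2.1]
ft_force: [-0.3, -1.0, 0.4]
finger_gap: 0.0
[495.87485466 148.39520168 241.47279332] [-1.79968333e+02 -5.25230297e-02  2.10949455e+00] [-0.32454423 -1.03484498  0.39316424] 6.25
```

View pics/w3.png

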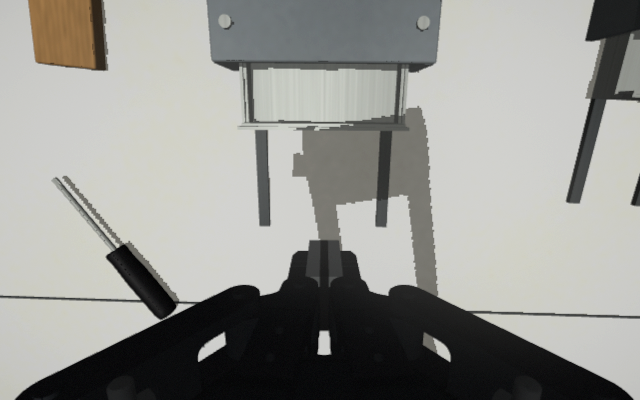

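View pics/t3.png

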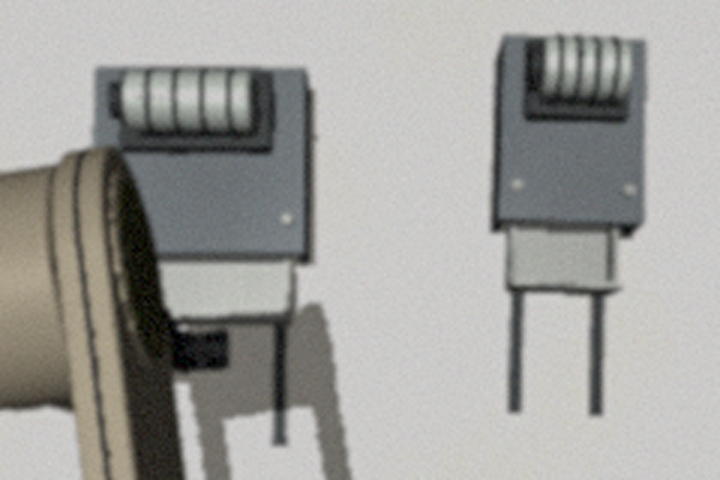

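Run:
```python
from h import *
T=np.load("s3.npy")
for u,z in [((238,127),56),((409,129),56),((264,226),6),((381,226),6),((262,131),6),((385,131),6),((212,60),72),((438,63),72)]: print(ray("wrist",u,z,T).round(1))
import json
for u in [(507,290),(617,289)]: print(ray("top",(200+u[0]/3,90+u[1]/3),56).round(1))
```

```text
[544.2 230.2  56. ]
[548.2  71.   56. ]
[429.  215.9   6. ]
[434.   79.4   6. ]
[537.8 216.9   6. ]
[542.7  84.1   6. ]
[599.5 246.4  72. ]
[604.2  56.4  72. ]
[ 578.3 -125.6   56. ]
[ 582.2 -224.    56. ]
```

```bash
python3 -m inch '[[[2,0,0],[0,0,0],0],[[5,0,0],[0,0,0],0],[[7.8,0,2],[0,0,0],0],[[7.8,0,6],[0,0,0],0],[[7.8,0,10],[0,0,0],0],[[7.8,0,13],[0,0,0],0],[[7.8,0,14],[0,0,0],0],[[7.8,0,14],[0,0,0],0]]'
python3 - <<'E'
from h import *
import cv2
s=telemetry.sense(); print(s['tool_pos'])
cv2.imwrite("pics/w4.png",cv2.convertScaleAbs(viewer.snapshot("wrist")[:,:,::-1],alpha=1.2))
a=viewer.snapshot("side")[:,:,::-1]
cv2.imwrite("pics/d4.png",cv2.convertScaleAbs(cv2.resize(a[90:250,220:440],None,fx=3,fy=3,interpolation=2),alpha=1.4))
E
```

```text
time: 7.15
tool_pos: [572.8, 147.7, 99.7]
tcp_rot: [180.0, 0.2, 1.8]
ft_force: [-0.4, -0.4, 0.3]
finger_gap: -0.1
[572.80125747 147.72958473  99.73055767]
```

View pics/w4.png

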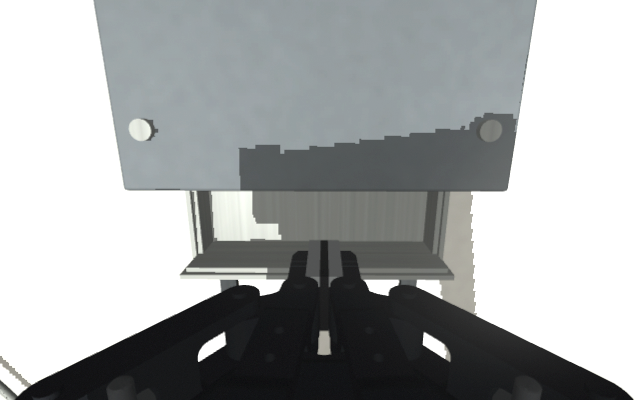

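View pics/d4.png

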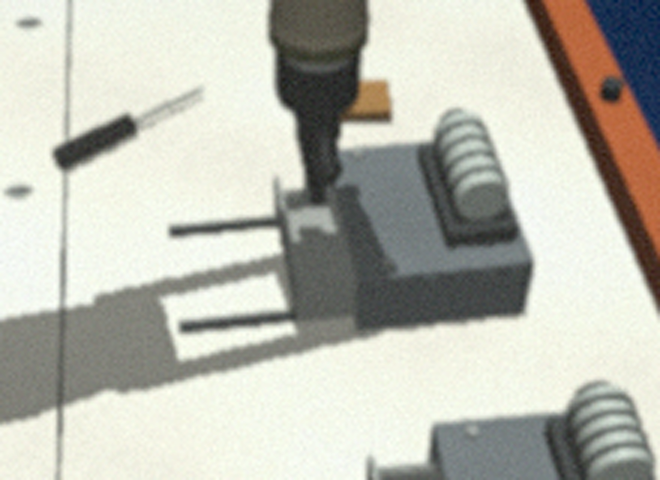

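The tip hangs centred above the pocket: in the wrist view the lip is at row ~275 and the roof edge at row 188, with the tip between them. Descending.

```bash
python3 -m inch '[[[0.1,0,1],[0,0,0],0],[[0.1,0,2],[0,0,0],0],[[0.1,0,3],[0,0,0],0],[[0.1,0,4],[0,0,0],0],[[0.1,0,5],[0,0,0],0],[[0.1,0,6],[0,0,0],0],[[0.1,0,6],[0,0,0],0]]'
python3 -m inch '[[[-0.5,0,0],[0,0,0],0],[[-1,0,0],[0,0,0],0],[[-1.5,0,0],[0,0,0],0],[[-2,0,0],[0,0,0],0],[[-2.5,0,0],[0,0,0],0],[[-3,0,0],[0,0,0],0]]'
```

```text
time: 7.95
tool_pos: [573.3, 149.1, 38.9]
tcp_rot: [180.0, 0.2, 1.9]
ft_force: [0.8, 0.3, 1.3]
finger_gap: -0.2
time: 8.55
tool_pos: [545.0, 148.4, 41.9]
tcp_rot: [-180.0, -0.1, 1.9]
ft_force: [2.5, 0.1, 0.2]
finger_gap: 0.0
```

```bash
python3 -m inch '[[[-0.6,0,0],[0,0,0],0],[[-1.2,0,0],[0,0,0],0],[[-1.8,0,0],[0,0,0],0],[[-2.4,0,0],[0,0,0],0],[[-3,0,0],[0,0,0],0],[[-3.6,0,0],[0,0,0],0],[[-4.2,0,0],[0,0,0],0],[[-4.8,0,0],[0,0,0],0],[[-5.4,0,0],[0,0,0],0],[[-6,0,0],[0,0,0],0],[[-6.6,0,0],[0,0,0],0],[[-7.2,0,0],[0,0,0],0],[[-7.8,0,0],[0,0,0],0],[[-8.4,0,0],[0,0,0],0],[[-9,0,0],[0,0,0],0]]'
for i in 1; do python3 -m inch '[[[-0.2,0,0],[0,0,0],0],[[-0.4,0,0],[0,0,0],0]]' | grep -E "pos|force"; done
```

```text
time: 10.05
tool_pos: [454.4, 145.3, 41.2]
tcp_rot: [-180.0, 0.0, 1.9]
ft_force: [2.9, 2.3, 0.6]
finger_gap: 0.0
tool_pos: [450.5, 145.0, 41.1]
ft_force: [2.4, 0.8, -2.3]
```

```bash
for i in 1 2; do python3 -m inch '[[[-0.1,0,0],[0,0,0],0],[[-0.25,0,0],[0,0,0],0]]' | grep -E "pos|force"; done
```

```text
tool_pos: [448.3, 144.9, 41.1]
ft_force: [2.3, -0.2, -1.6]
tool_pos: [445.8, 144.8, 41.2]
ft_force: [2.9, 0.3, -1.5]
```

```bash
for i in 1 2 3; do python3 -m inch '[[[-0.1,0,0],[0,0,0],0],[[-0.2,0,0],[0,0,0],0]]' | grep -E "pos|force"; done
```

```text
tool_pos: [443.8, 144.8, 41.2]
ft_force: [2.3, -0.5, -2.1]
tool_pos: [441.8, 144.7, 41.3]
ft_force: [1.1, 0.7, -1.4]
tool_pos: [441.6, 144.8, 41.7]
ft_force: [12.8, -0.4, -9.2]
```

At the stop: force jumped to 13 N at x=441.6. I'll hold briefly, release inward by 15 mm, then rise and move away.

```bash
python3 -m inch '[[[-0.1,0,0],[0,0,0],0],[[-0.1,0,0],[0,0,0],0],[[0.8,0,0],[0,0,0],0],[[2,0,0],[0,0,0],0],[[2,0,-1],[0,0,0],0],[[2,0,-3],[0,0,0],0],[[2,0,-6],[0,0,0],0],[[2,0,-10],[0,0,0],0],[[2,0,-14],[0,0,0],0],[[2,0,-18],[0,0,0],0],[[0,0,-21],[0,0,0],0],[[-3,2,-22],[0,0,0],0],[[-5,5,-22],[0,0,0],0],[[-5,9,-22],[0,0,0],0],[[-5,13,-22],[0,0,0],0],[[-5,16,-22],[0,0,0],0],[[-5,16,-22],[0,0,0],0],[[-5,16,-22],[0,0,0],0]]'
python3 - <<'E'
from h import *
import cv2
a=viewer.snapshot("top")[:,:,::-1]
cv2.imwrite("pics/t5.png",cv2.convertScaleAbs(cv2.resize(a[80:300,140:510],None,fx=2,fy=2,interpolation=2),alpha=1.4))
a=viewer.snapshot("side")[:,:,::-1]
cv2.imwrite("pics/d5.png",cv2.convertScaleAbs(cv2.resize(a[90:330,220:460],None,fx=2.4,fy=2.4,interpolation=2),alpha=1.4))
E
```

```text
time: 13.05
tool_pos: [394.9, -16.9, 261.6]
tcp_rot: [-180.0, 0.0, 1.8]
ft_force: [-0.0, -0.1, -0.6]
finger_gap: 0.2
```

View pics/t5.png

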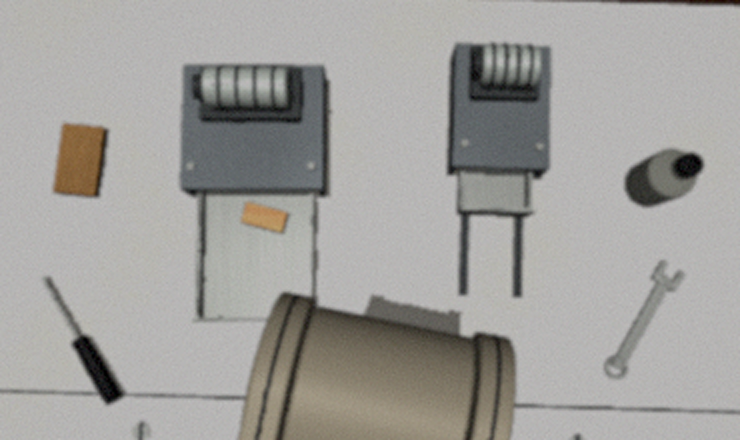

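View pics/d5.png

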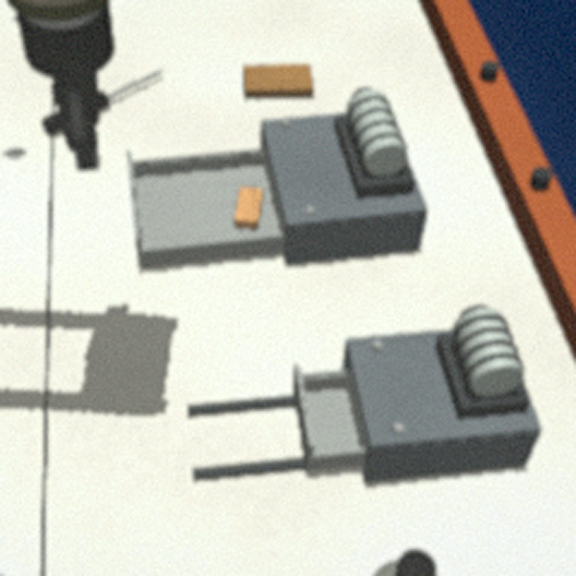

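Run:
```python
from h import *
print(ray("top",(140+195/2,80+319/2),56),ray("side",(220+129/2.4,90+153/2.4),56),ray("top",(140+459/2,80+213/2),56),ray("top",(140+532/2,80+213/2),56))
from bench import r
print(r.hand_in())
```

```text
[427.62495067 218.61076011  56.        ] [428.16417215 220.74898749  56.        ] [ 578.81431958 -126.90733028   56.        ] [ 581.73330185 -224.87791927   56.        ]
the job is handed in; nothing more can be done
None
```

The job is done and handed in, at about 13 s of the 45 s allowed. The hand-in gives no verdict, so the results below are from my own checks.

- **Narrow tray:** I pushed it with the closed fingertip until it met its stop, where the force rose to 23 N. In the last picture its lip is at x ≈ 580 mm, against the expected 582 mm for home.
- **Wide tray:** I hooked the tip behind its lip and drew it out until the stop showed as a jump to 13 N. Its lip is at x ≈ 428 mm in both the top and side views, which is about 120 mm out.
- **Offcut:** it lies on the wide tray's floor in the last top and side pictures.
- **Things lying around:** the screwdriver, wrench, bottle and test block look unmoved in the top view. I compared them by eye and did not measure them.
- **Finish:** the arm is clear at 260 mm above the bed, with the force reading about zero.

No check failed. The top and side views of the wide lip differed by about 2 mm, which is within the calibration error.

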